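# Right the tipped bottle, then hold the rack's lock plunger open

## Task

In the bottle rack on the jeweller's bench one bottle has tipped over onto the rail: stand it upright on the lane floor in its gap among its neighbours and let go of it, leaving the other bottles standing in the lane and the things on the bench where they are. Then free the rack for your colleague to slide away: take the knob of the sprung lock plunger at the end of the rack, pull it fully back so that its pin is clear of the hole in the rack's end plate, and keep holding it there - you finish while holding it, without letting go.

Things in the scene. Friction and masses are not known exactly. Their poses are not given: they have to be found in the camera images.
- rack: The fixed bottle rack: pale wooden base plate 10 mm thick with one straight lane, aluminium end plates (the one at +y 62 mm high, with the pin's seat hole) and the plunger beyond it. Origin: on the table under the middle of the lane. Its y axis runs along the lane towards the plunger, x across the lane, away from the robot, z up. The four bottles stand about 70 mm apart along y.
- lane (a point): Middle of the lane floor, 10 mm above the table, axes as the rack's. The lane reaches 27 mm either way in x, 155 mm either way in y. At -x it is bounded by an open rail of two thin steel bars (top 46 mm above the table), at +x by a wooden wall (top 32 mm above the table).
- bottle_mid (a point): Centre of the tipped bottle, 55 mm from its underside: square amber glass, body 36 x 36 x 78 mm, round black cap 24 mm wide, 110 mm tall in all, 90 to 180 g. z points from base to cap, y along the lane. It leans about 0.6 rad towards the rack's -x, side on the rail, lower edge on the lane floor, in any of the four places, at least 25 mm from its neighbours.
- knob (a point): Centre of the plunger's steel knob: cylinder 24 mm wide, 26 mm long, axis level along the rack's y, with a flange 32 mm wide, 5 mm thick at its outer (+y) end. At rest 239 mm from the rack's origin along y, 45 mm above the table; free below. The dark housing (top 60 mm above the table) ends 22 mm from the point on the -y side. Axes as the rack's.
- plunger (a joint): How far the sprung plunger is pulled out along the rack's +y, in m: 0 = at rest, the 9 mm pin 11 mm deep in the hole of the end plate; 0.020 = end stop, pin 9 mm clear of the plate. The spring pulls it back with 5 N at 0, 9 N at 0.020; let go, it goes home by itself.
- n1_mid (a point): A neighbour standing in the lane: round amber glass bottle with a black cap, 30 mm across, 96 mm tall, about 100 g; the point is on its axis 45 mm above its underside. It is to stay standing. Which of the four places it has varies.
- n2_mid (a point): A neighbour standing in the lane: round white plastic bottle with a white cap, 29 mm across, 84 mm tall, about 100 g; the point is on its axis 45 mm above its underside. It is to stay standing. Which of the four places it has varies.
- n3_mid (a point): A neighbour standing in the lane: round clear glass bottle with a grey cap, 30 mm across, 92 mm tall, about 100 g; the point is on its axis 45 mm above its underside. It is to stay standing. Which of the four places it has varies.
- burs: Bystander on the bench beyond the rack (rack's +x): round wooden bur stand with small steel burs standing in it, 72 mm across, 62 mm tall; origin at the centre of its underside.
- block: Bystander on the bench beyond the rack (rack's +x): square steel bench block, 62 x 62 x 22 mm; origin at the centre of its underside.
- dish: Bystander on the bench beyond the rack (rack's +x): white ceramic dish, 68 mm across, 26 mm tall; origin at the centre of its underside.
- loupe: Bystander on the bench beyond the rack (rack's +x): black loupe standing on end, 32 mm across, 24 mm tall; origin at the centre of its underside.
- hammer: Bystander: hammer with a wooden handle, 240 mm long, lying on the bench well to the right of the rack (-y).
- screwdriver: Bystander: screwdriver with a red handle, 200 mm long, lying on the bench to the left of the rack (+y).
There are look-alikes about, which are no part of the job. What is shaped like the part that bears bottle_mid but red or yellow is not meant.

How it is judged:
By the outcome, as a careful person would: the job done as asked, in the order asked, and still so for the second after the job is handed in, while the arm keeps its last pose, push and grip.
It also fails if it takes over 45 s, if anything falls off the work surface, if the arm or the gripper's body presses on something with over 40 N, if the wrist force passes 120 N, or if a joint passes its speed limit or range.

## Robot

A 6-joint arm with a two-finger parallel gripper is mounted at the origin on the work surface. World frame = base frame: x ahead of the robot, y to its left, z up, the work surface at z = 0. Lengths are in m, angles in rad, forces in N, time in s.
With the tool pointing down it reaches from about 0.275 to 0.775 m from the base axis. Payload 14.6 kg.
Tool frame: the origin (TCP) lies midway between the tips of the shut fingers; the grasp point (between the pads) lies 19 mm behind it; z points along the fingers, y is the direction in which the jaws open and shut (so a half turn about z gives the same grasp; the last joint's range is limited). The gripper opens to 85 mm and grips with 20 to 120 N. Pads are 22 mm wide; open, the fingers measure 114 mm over their backs; the gripper's body (76 mm by 85 mm) begins 54 mm behind the grasp point. The pads swing forward as they close: fully open they stand 13 mm farther back than shut.
Start: joints at [-1.345, 0.263, -0.048, 1.259, 0, 1.415], TCP at [0.195, -0.487, 0.231] pointing down, gripper open.
Joint ranges: [-2.65, 2.65], [-0.89, 1.7], [-1.18, 1.37], [-2.13, 2.11], [-1.35, 1.29], [-3.14, 3.14]. Speed limits (rad/s): [1.89, 1.89, 2.57, 2.79, 3.14, 3.14].

## Interface

Orientations are given as a unit quaternion [x, y, z, w].
In Python, from plant import * gives the robot as it stands.
- The arm moves only by the shell command python3 -m jog 'ROWS' [FORCE]. ROWS is JSON, a list of rows, each a list of 7 numbers: the opening, from 0 (shut) to 1 (fully open), then the shift along the world's x, y, z in cm, then the turn, a rotation vector about the world's x, y, z in rad. A call has 1 to 5 rows; each row shifts and turns the commanded pose from where the row before left it; what a row does not reach is not made up. A row lasts 1/12 s, in which the tool goes at most 41.7 mm and 7.16 degrees, less where a joint would pass 70% of its speed; a pose out of reach is approached as far as the arm can. A call is refused whole if a number of a shift passes 4.17 or a number of a turn 0.125, either way. A call with a gripper value outside its range is refused whole. The fingers move at their own pace and stop on an object; FORCE is the grip in N (left out, the last holds). Time passes only in rows, so rows that do not move let the fingers close. It gives the time, the measured TCP pose, the force and the opening at its end, in the units of the state.
- state(): the state, without advancing time (a new reading comes with each control period).
- camera(name): name is "scene" or "top" or "wrist"; returns (picture, depth): 400x640x3 uint8, red, green, blue; 400x640 float32, m along the optical axis (not along the pixel's ray), 0 where there is no reading.
- camera_model(name): a dict with "camera_matrix" (3x3 intrinsics, pixels), "cam_to_world" (4x4, takes a point from camera to world coordinates); the wrist camera has in their place "T_tool_cam" (4x4, takes a point from camera to tool coordinates, whose origin is the TCP and whose axes are the flange's). Camera axes: x right, y up, looking along -z (the intrinsics and any distortion apply to the point x, -y, -z); pixel columns grow to the right and rows downward; lengths in m; the calibration is good to about 2 mm. A picture is of the moment at which its call begins: read the wrist's pose just before it. camera_model takes no time and is no camera call.
- finish_job(): hands the job in, once; it reports no verdict.
The state is a dict: "time": time; "joint_pos": joint angles; "joint_velocities": joint speeds; "effort": joint torques, N m; "eef_pos": TCP position; "tool_rot": TCP orientation; "wrist_force": force on the tool from outside, world axes, zero at the start; "torque": the same for the moment, N m; "width": finger opening in m.
Only numpy, scipy, OpenCV 4.12 (cv2) and the standard library are available. Lean on these libraries where they do the work, as an engineer would, in place of code of your own. Each camera call takes 0.05 s, during which the arm holds its last target.

## Working session

There is one attempt and no reset: what is moved stays moved. The work goes in short steps, Python scripts to look and compute and a shell command to move; the robot and the scene stay as the last step left them, time stands still between calls to the robot, and variables do not carry over. Pictures are saved under pics/ and viewed, and the job is handed in when it is done.

```bash
mkdir -p pics; ls; python3 - <<'E'
from plant import *
import cv2,json
s=state(); print({k:(np.round(v,3).tolist() if hasattr(v,'__len__') else v) for k,v in s.items()} if 'np' in globals() else s)
for n in ("scene","top"):
    p,d=camera(n); cv2.imwrite(f"pics/{n}0.png",p[:,:,::-1]); 
    import numpy as np
    np.savez(f"{n}0.npz",p=p,d=d); print(n,camera_model(n))
print(camera_model("wrist"))
E
```

```text
pics
{'time': 0.0, 'joint_pos': array([-1.34530904e+00,  2.63532949e-01, -4.89467029e-02,  1.25937899e+00,
        1.25939844e-05,  1.41548702e+00]), 'joint_velocities': array([ 9.04935733e-04, -1.72401787e-03, -4.46129300e-05,  9.52809477e-04,
        7.66225600e-04, -1.56092646e-04]), 'effort': array([ 5.68634030e-03, -6.37609577e+01,  3.84568083e+01,  1.37944910e-02,
        1.08521861e-04, -1.29796274e-05]), 'eef_pos': array([ 0.19505452, -0.48712996,  0.23081631]), 'tool_rot': array([ 9.81928797e-01,  1.89249980e-01, -1.23407926e-05, -5.31050038e-04]), 'wrist_force': array([-0.14644414, -0.82067458,  0.1199861 ]), 'torque': array([-0.01098699, -0.0491902 , -0.01891486]), 'width': 0.08535884688592496}
scene {'camera_matrix': array([[480.67241966,   0.        , 312.66354944],
       [  0.        , 480.67241966, 198.20455224],
       [  0.        ,   0.        ,   1.        ]]), 'cam_to_world': array([[-0.30955751, -0.72095434,  0.61999918,  1.26477209],
       [ 0.95086984, -0.23158237,  0.20546572,  0.22004882],
       [-0.00455052,  0.65314198,  0.7572218 ,  1.0128229 ],
       
[... 323 characters left out ...]
982764, -0.01577022, -0.00979719, -0.03026814],
       [-0.01205128,  0.14986295,  0.98863333,  1.106197  ],
       [ 0.        ,  0.        ,  0.        ,  1.        ]])}
{'camera_matrix': array([[316.98994264,   0.        , 320.79812345],
       [  0.        , 316.98994264, 199.35715619],
       [  0.        ,   0.        ,   1.        ]]), 'T_tool_cam': array([[ 2.28131744e-04,  9.56209121e-01,  2.92684242e-01,
         7.50494711e-02],
       [ 9.99999968e-01, -2.51170038e-04,  4.11342422e-05,
        -1.73182439e-04],
       [ 1.12846450e-04,  2.92684224e-01, -9.56209147e-01,
        -1.42921297e-01],
       [ 0.00000000e+00,  0.00000000e+00,  0.00000000e+00,
         1.00000000e+00]])}
```

View pics/scene0.png

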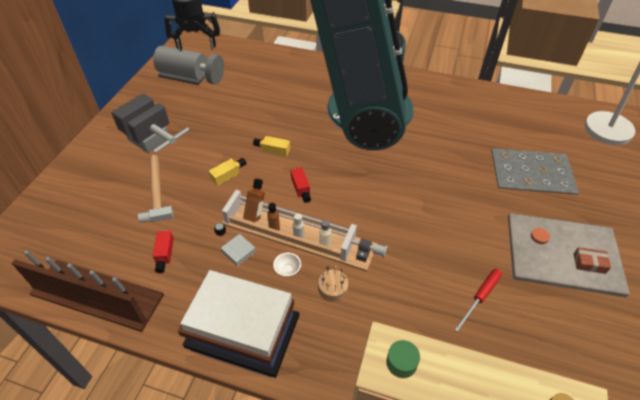

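View pics/top0.png

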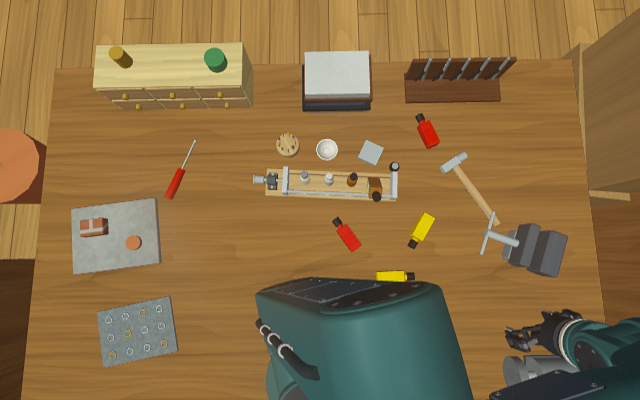

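```bash
cat > h.py <<'E'
import numpy as np,cv2
from plant import *
M={n:camera_model(n) for n in("scene","top","wrist")}
from scipy.spatial.transform import Rotation as R
def T_of(n,s=None):
    if n!="wrist": return np.array(M[n]["cam_to_world"])
    T=np.eye(4);T[:3,:3]=R.from_quat(s["tool_rot"]).as_matrix();T[:3,3]=s["eef_pos"]
    return T@np.array(M[n]["T_tool_cam"])
def ray(n,u,v,T):
    K=np.array(M[n]["camera_matrix"]); x=(u-K[0,2])/K[0,0]; y=(v-K[1,2])/K[1,1]
    return T[:3,3],T[:3,:3]@np.array([x,-y,-1.])
def onz(n,u,v,z,T):
    o,d=ray(n,u,v,T); return o+d*(z-o[2])/d[2]
def proj(n,P,T):
    K=np.array(M[n]["camera_matrix"]); p=T[:3,:3].T@(np.asarray(P)-T[:3,3])
    return K[0,0]*p[0]/-p[2]+K[0,2], K[1,1]*-p[1]/-p[2]+K[1,2]
def cloud(n,d,T):
    K=np.array(M[n]["camera_matrix"]); v,u=np.mgrid[:400,:640]
    c=np.stack([(u-K[0,2])/K[0,0]*d,-(v-K[1,2])/K[1,1]*d,-d],-1)
    return c@T[:3,:3].T+T[:3,3]
E
python3 - <<'E'
import cv2
a=cv2.imread("pics/top0.png")[130:210,245:410]; cv2.imwrite("pics/topc.png",cv2.resize(a,None,fx=4.8,fy=4.8,interpolation=cv2.INTER_CUBIC))
a=cv2.imread("pics/scene0.png")[170:275,205:395]; cv2.imwrite("pics/scenec.png",cv2.resize(a,None,fx=4.2,fy=4.2,interpolation=cv2.INTER_CUBIC))
E
```

```text
(no output)
```

View pics/topc.png

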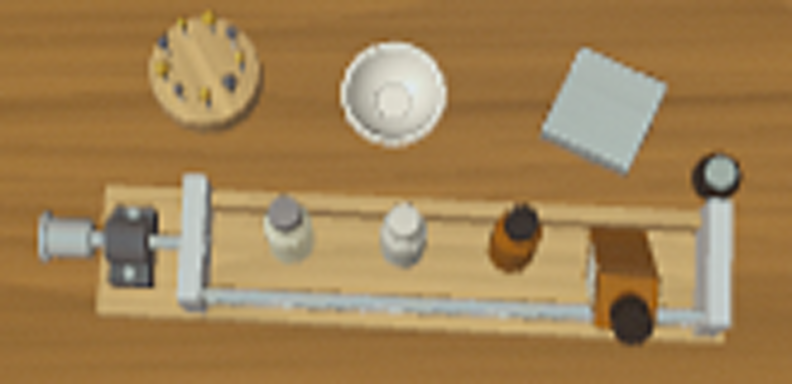

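View pics/scenec.png

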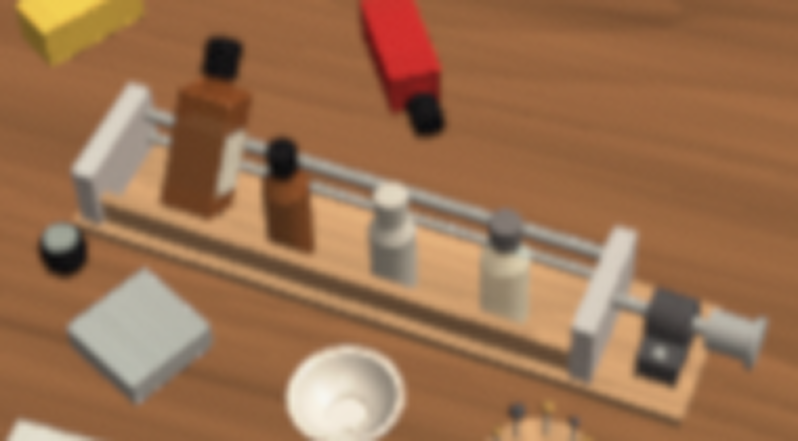

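```bash
python3 - <<'E'
from h import *
f=np.load("top0.npz"); T=T_of("top"); C=cloud("top",f["d"],T)
def c(x,y,z): 
    u,v=x/4.8+245,y/4.8+130
    return onz("top",u,v,z,T).round(4), C[int(round(v)),int(round(u))].round(4)
for n,x,y,z in [("knob",67,237,.057),("plateTop",195,242,.062),("rail L",210,297,.046),("rail R",580,312,.046),("rail R2",700,318,.046),("base TL",105,188,.01),("base BL",97,313,.01),("base BR",722,340,.01),("bottle cap",632,320,.1),("n amber cap",522,222,.106),("n white cap",405,218,.094),("n clear cap",287,210,.102),("nearplate tl",183,175,.062),("nearplate bl",183,305,.062),("plateR top",716,200,.05),("plateR bot",712,328,.05)]: print(n,*c(x,y,z))
f=np.load("scene0.npz"); T=T_of("scene")
def c(x,y,z):
    u,v=x/4.2+205,y/4.2+170
    return onz("scene",u,v,z,T).round(4)
for n,x,y,z in [("knob",728,332,.05),("namber",283,150,.106),("nwhite",391,192,.094),("nclear",506,222,.102),("bottle cap top c",224,45,.105),("plate top far", 625,235,.062),("platetopnear",583,320,.062)]: print(n,c(x,y,z))
E
```

```text
knob [0.575  0.1588 0.057 ] [0.5755 0.1582 0.0598]
plateTop [0.5695 0.0792 0.062 ] [0.5702 0.0778 0.0647]
rail L [0.5379 0.0716 0.046 ] [0.5408 0.0728 0.026 ]
rail R [ 0.5248 -0.157   0.046 ] [ 0.5253 -0.1579  0.0428]
rail R2 [ 0.5199 -0.2307  0.046 ] [ 0.5208 -0.2315  0.0447]
base TL [0.6165 0.143  0.01  ] [0.6171 0.1427 0.0096]
base BL [0.5347 0.1475 0.01  ] [0.5367 0.1495 0.0017]
base BR [ 0.5109 -0.2509  0.01  ] [ 0.5122 -0.2521 -0.0028]
bottle cap [ 0.5112 -0.1808  0.1   ] [ 0.5083 -0.1797  0.1128]
n amber cap [ 0.5695 -0.1176  0.106 ] [ 0.5704 -0.1184  0.1051]
n white cap [ 0.5756 -0.0492  0.094 ] [ 0.5766 -0.0481  0.0953]
n clear cap [0.5799 0.0206 0.102 ] [0.5789 0.02   0.1031]
nearplate tl [0.6118 0.0866 0.062 ] [0.6132 0.087  0.062 ]
nearplate bl [0.5305 0.0866 0.062 ] [0.5357 0.0915 0.0215]
plateR top [ 0.5931 -0.2431  0.05  ] [ 0.5895 -0.2401  0.0621]
plateR bot [ 0.513 -0.237  0.05 ] [ 0.5163 -0.2392  0.0341]
knob [0.5824 0.1606 0.05  ]
namber [ 0.5758 -0.1128  0.106 ]
nwhite [ 0.5772 -0.0457  0.094 ]
nclear [0.5838 0.0263 0.102 ]
bottle cap top c [ 0.5077 -0.178   0.105 ]
plate top far [0.5416 0.0877 0.062 ]
platetopnear [0.6082 0.0805 0.062 ]
```

```bash
r='[1,1.39,1.39,0.15,0,0,0.123]'; python3 -m jog '[[1,1.39,1.39,0.15,0,0,0.123],[1,1.39,1.39,0.15,0,0,0.123],[1,1.39,1.39,0.15,0,0,0.123],[1,1.39,1.39,0.15,0,0,0.123],[1,1.39,1.39,0.15,0,0,0.123]]'
```

```text
time: 0.52
eef_pos: [0.2651, -0.4171, 0.2386]
tool_rot: [0.877, 0.48, 0.0, -0.0]
wrist_force: [0.3, -0.5, -1.4]
width: 0.0855
```

```bash
python3 -m jog '[[1,1.39,1.39,0.15,0,0,0.123],[1,1.39,1.39,0.15,0,0,0.123],[1,1.39,1.39,0.15,0,0,0.123],[1,1.39,1.39,0.15,0,0,0.123],[1,1.39,1.39,0.15,0,0,0.123]]' && python3 -m jog '[[1,1.39,1.39,0.15,0,0,0.123],[1,1.39,1.39,0.15,0,0,0.123],[1,1.39,1.39,0.15,0,0,0.123],[1,1.39,1.39,0.15,0,0,0.123],[1,1.39,1.39,0.15,0,0,0.123]]' && python3 -m jog '[[1,1.39,1.39,0.15,0,0,0.123],[1,1.39,1.39,0.15,0,0,0.123],[1,1.39,1.39,0.15,0,0,0.123],[1,1.39,1.39,0.15,0,0,0.123],[1,1.39,1.39,0.15,0,0,0.123]]' && python3 -m jog '[[1,1.39,1.39,0.15,0,0,0.123],[1,1.39,1.39,0.15,0,0,0.123],[1,0,0,0,0,0,0],[1,0,0,0,0,0,0]]'
python3 - <<'E'
from h import *
s=state(); print(s["joint_pos"].round(3),s["time"],s["eef_pos"].round(4))
p,d=camera("wrist"); np.savez("w1.npz",p=p,d=d,e=s["eef_pos"],q=s["tool_rot"]); cv2.imwrite("pics/w1.png",p[:,:,::-1])
E
```

```text
time: 0.93
eef_pos: [0.3346, -0.3475, 0.2462]
tool_rot: [0.691, 0.723, 0.0, -0.0]
wrist_force: [-0.3, -0.7, -0.8]
width: 0.0855
time: 1.35
eef_pos: [0.4041, -0.278, 0.2536]
tool_rot: [0.439, 0.898, 0.0, -0.0]
wrist_force: [0.2, -0.6, 0.2]
width: 0.0852
time: 1.77
eef_pos: [0.4736, -0.2085, 0.2611]
tool_rot: [0.147, 0.989, 0.0, -0.0]
wrist_force: [0.4, -0.7, -0.1]
width: 0.0853
time: 2.1
eef_pos: [0.5012, -0.181, 0.2639]
tool_rot: [0.027, 1.0, 0.0, -0.0]
wrist_force: [0.4, 0.0, -0.1]
width: 0.0856
[-0.499  0.27   0.05   1.351 -0.    -0.445] 2.1 [ 0.5012 -0.181   0.2639]
```

View pics/w1.png

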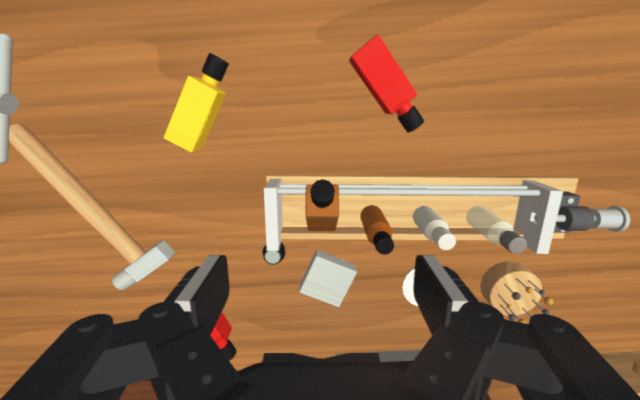

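The wrist view shows the square amber tipped bottle at (322,205) with its black cap at (322,193) lying over the rail. The round neighbours are at (378,230), (435,228) and (497,228), and the knob is at (605,218). The bottle candidates are:
- the yellow one at (197,105), lying on the bench
- the red one at (387,78), lying on the bench
- the amber square one at (322,205), in the rack

Only the amber one fits the description. I'll confirm it in an enlarged crop.

```bash
python3 - <<'E'
from h import *
f=np.load("w1.npz"); s={"tool_rot":f["q"],"eef_pos":f["e"]}; T=T_of("wrist",s); C=cloud("wrist",f["d"],T)
a=f["p"][165:265,255:415,::-1]; cv2.imwrite("pics/w1c.png",cv2.resize(a,None,fx=5,fy=5,interpolation=cv2.INTER_CUBIC))
th=-0.0595; X=np.array([np.cos(th),np.sin(th)]);Y=np.array([-np.sin(th),np.cos(th)]);O=np.array([.5628,-.079])
# amber pixels cloud
hsv=cv2.cvtColor(f["p"],cv2.COLOR_RGB2HSV)
for (u0,u1,v0,v1) in [(300,345,180,235)]:
    P=C[v0:v1,u0:u1]; 
    for v in range(180,235,4):
        r=[]
        for u in (303,308,314,322,330,336,340):
            p=C[v,u]; q=p[:2]-O; r.append("%4d %4d %4d"%(1e3*q@X,1e3*q@Y,1e3*p[2]))
        print(v," | ".join(r))
# rack lines
for n,u,v,z in [("knob c",600,217,.057),("plate+ mid",540,216,.062),("plate- ",273,215,.05),("railtop l",290,189,.046),("railtop r",510,189,.046),("base tl",267,177,.01),("base tr",578,179,.01)]:
    p=onz("wrist",u,v,z,T); q=p[:2]-O; print(n,p.round(4),(q@X).round(4),(q@Y).round(4),C[v,u].round(3))
E
```

```text
180  -34 -127   10 |  -34 -121    9 |  -34 -113   10 |  -57 -103  105 |  -34  -92    8 |  -34  -85   11 |  -34  -80    9
184  -31 -127   20 |  -31 -120   20 |  -53 -111  108 |  -54 -103  108 |  -54  -96  109 |  -31  -85   19 |  -31  -80   19
188  -32 -125   44 |  -41 -118   77 |  -50 -111  108 |  -50 -103  110 |  -50  -96  110 |  -41  -88   77 |  -32  -82   43
192  -28 -125   45 |  -38 -118   81 |  -47 -111  112 |  -47 -103  112 |  -47  -96  113 |  -38  -88   80 |  -28  -82   45
196  -13 -127   11 |  -34 -118   82 |  -43 -111  114 |  -43 -103  114 |  -43  -96  114 |  -34  -88   82 |  -13  -79   11
200   -7 -128   10 |  -30 -118   84 |  -39 -111  112 |  -40 -103  117 |  -38  -95  109 |  -30  -88   83 |   -7  -79   10
204   -1 -128   10 |  -26 -118   87 |  -31 -111  100 |  -34 -103  110 |  -26  -95   86 |  -27  -88   88 |   -2  -79   10
208    3 -128    9 |  -23 -118   90 |  -23 -112   91 |  -23 -103   89 |  -22  -95   88 |  -22  -88   88 |    2  -79   12
212    9 -128    9 |  -19 -118   93 |  -19 -111   92 |  -20 -103   93 |  -19  -95   91 |  -19  -88   92 |    8  -79   10
216   14 -1
[... 382 characters left out ...]
   44 |   17 -112   46 |   16 -103   48 |   17  -93   45 |   30  -84   14 |   29  -78   15
232   29 -127   29 |   29 -120   30 |   29 -113   29 |   30 -102   28 |   29  -92   29 |   29  -84   28 |   29  -79   28
knob c [0.5733 0.1442 0.057 ] -0.0028 0.2234 [0.574 0.145 0.056]
plate+ mid [0.5662 0.07   0.062 ] -0.0055 0.1489 [0.569 0.074 0.056]
plate-  [ 0.5525 -0.2405  0.05  ] -0.0007 -0.1619 [ 0.549 -0.239  0.059]
railtop l [ 0.5225 -0.218   0.046 ] -0.0319 -0.1412 [ 0.523 -0.218  0.046]
railtop r [0.5366 0.0411 0.046 ] -0.0333 0.1183 [0.538 0.043 0.043]
base tl [ 0.5146 -0.2503  0.01  ] -0.0379 -0.1738 [ 0.515 -0.25   0.01 ]
base tr [0.5388 0.1485 0.01  ] -0.0375 0.2256 [0.542 0.157 0.   ]
```

View pics/w1c.png

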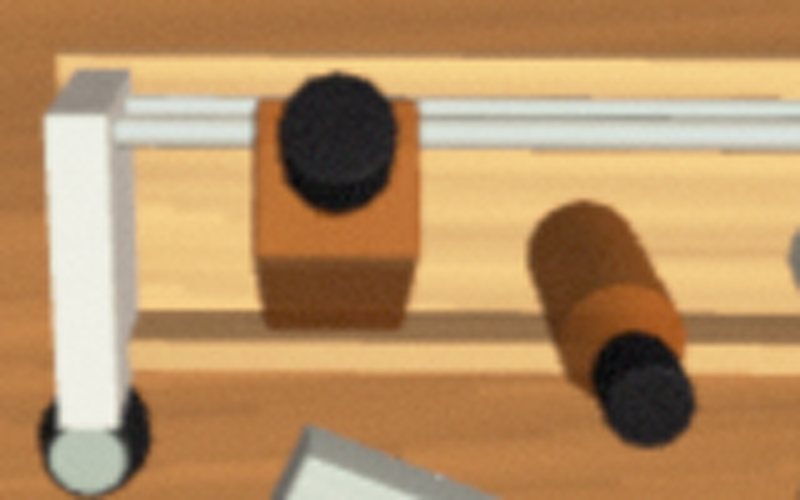

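The crop confirms a square amber body with a black cap, leaning over the rail. Depth gives its y as -0.103 in the rack frame and its lean as about 0.59 rad. I'll tilt the tool to the bottle's axis and approach along it.

```bash
python3 -m jog '[[0.62,-0.23,0.06,-1.2,-0.007,-0.1178,-0.005],[0.62,-0.23,0.06,-1.2,-0.007,-0.1178,0],[0.62,-0.23,0.06,-1.2,-0.007,-0.1178,0],[0.62,-0.23,0.06,-1.2,-0.007,-0.1178,0],[0.62,-0.23,0.06,-1.2,-0.007,-0.1178,0]]' && python3 -m jog '[[0.62,0,0,-2.1,0,0,0],[0.62,0,0,-2.1,0,0,0],[0.62,0,0,-2.2,0,0,0],[0.62,0,0,0,0,0,0]]'
python3 - <<'E'
from h import *
s=state(); print(s["joint_pos"].round(3),s["time"],s["eef_pos"].round(4),s["width"])
Rm=R.from_quat(s["tool_rot"]).as_matrix(); print(Rm.round(3))
tgt=np.array([.545,-.1811,.0566]); print("to go cm",(tgt-s["eef_pos"])*100)
p,d=camera("wrist"); np.savez("w2.npz",p=p,d=d,e=s["eef_pos"],q=s["tool_rot"]); cv2.imwrite("pics/w2.png",p[:,:,::-1])
E
```

```text
time: 2.57
eef_pos: [0.4901, -0.1796, 0.2093]
tool_rot: [0.03, 0.963, -0.008, 0.267]
wrist_force: [2.1, -1.9, -0.4]
width: 0.0525
time: 2.9
eef_pos: [0.4886, -0.1787, 0.1415]
tool_rot: [0.031, 0.964, -0.006, 0.262]
wrist_force: [-0.0, 0.6, -0.5]
width: 0.0528
[-0.673  0.034 -0.758  0.333  0.298 -0.54 ] 2.9 [ 0.4886 -0.1787  0.1415] 0.052845810309374
[[-0.86   0.063  0.506]
 [ 0.057  0.998 -0.028]
 [-0.507  0.005 -0.862]]
to go cm [ 5.63571378 -0.23967664 -8.49313031]
```

View pics/w2.png

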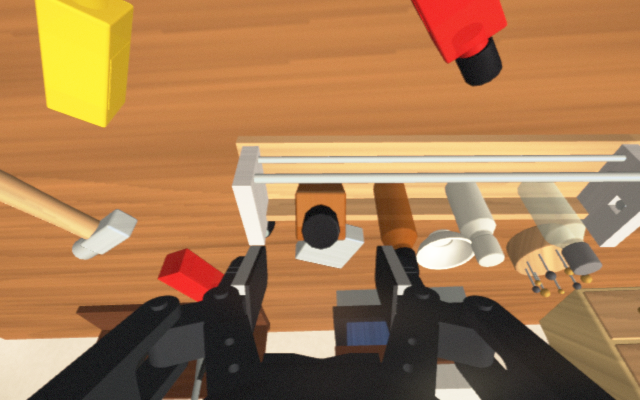

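```bash
python3 -m jog '[[0.62,0,-0.1,0,-0.0036,-0.058,0],[0.62,1.13,-0.03,-1.7,0,0,0],[0.62,1.13,-0.03,-1.7,0,0,0],[0.62,1.13,-0.03,-1.7,0,0,0],[0.62,0,0,0,0,0,0]]'
python3 - <<'E'
from h import *
s=state(); print(s["time"],s["eef_pos"].round(4),s["wrist_force"])
Rm=R.from_quat(s["tool_rot"]).as_matrix(); print(Rm.round(3))
tgt=np.array([.545,-.1811,.0566]); print("to go cm",(tgt-s["eef_pos"])*100)
p,d=camera("wrist"); np.savez("w3.npz",p=p,d=d,e=s["eef_pos"],q=s["tool_rot"]); cv2.imwrite("pics/w3.png",p[:,:,::-1])
T=T_of("wrist",s); C=cloud("wrist",d,T); 
E
```

```text
time: 3.37
eef_pos: [0.5259, -0.1817, 0.0931]
tool_rot: [0.03, 0.956, -0.008, 0.292]
wrist_force: [-0.9, 0.0, -0.6]
width: 0.0531
3.3667 [ 0.5259 -0.1817  0.0931] [-0.87043427  0.01352731 -0.64813   ]
[[-0.828  0.061  0.558]
 [ 0.052  0.998 -0.032]
 [-0.559  0.003 -0.829]]
to go cm [ 1.90993367  0.05698491 -3.65175679]
```

View pics/w3.png

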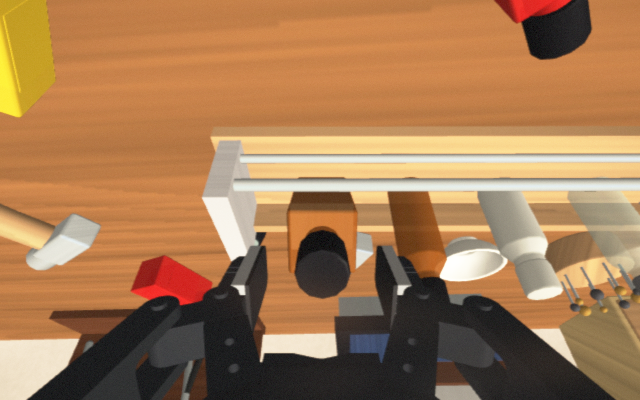

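```bash
python3 -m jog '[[0.62,0.3,0.02,-1.0,0,0,0],[0.62,0.8,0.02,-1.3,0,0,0],[0.62,0.8,0.02,-1.3,0,0,0],[0.62,0,0,0,0,0,0]]' 40
python3 - <<'E'
from h import *
s=state(); print(s["time"],s["eef_pos"].round(4),s["wrist_force"])
tgt=np.array([.545,-.1811,.0566]); print("to go cm",(tgt-s["eef_pos"])*100)
p,d=camera("wrist"); cv2.imwrite("pics/w4.png",p[:,:,::-1])
p,d=camera("scene"); cv2.imwrite("pics/s4.png",cv2.resize(p[150:290,190:400,::-1],None,fx=3.8,fy=3.8,interpolation=cv2.INTER_CUBIC))
E
```

```text
time: 3.75
eef_pos: [0.5445, -0.181, 0.0581]
tool_rot: [0.029, 0.956, -0.008, 0.292]
wrist_force: [-1.1, 0.6, 0.0]
width: 0.053
3.75 [ 0.5445 -0.181   0.0581] [-1.08235479  0.57062685  0.00965551]
to go cm [ 0.05314151 -0.00773504 -0.15249348]
```

View pics/w4.png

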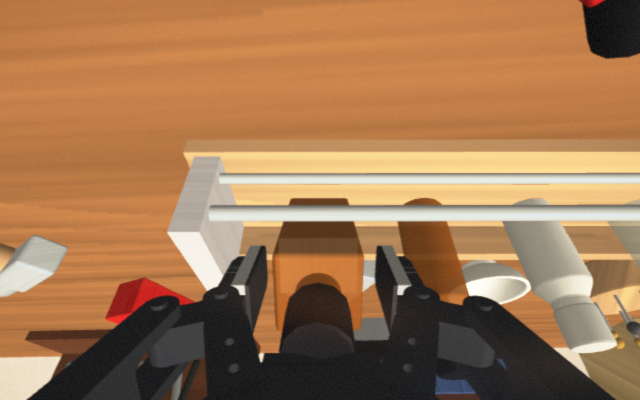

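View pics/s4.png

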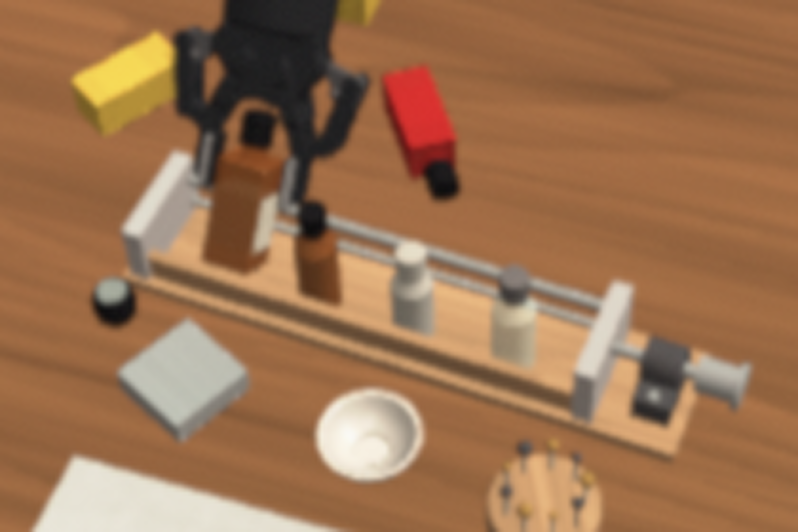

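```bash
python3 -m jog '[[0.2,0,0,0,0,0,0],[0.2,0,0,0,0,0,0],[0.2,0,0,0,0,0,0],[0.2,0,0,0,0,0,0],[0.2,0,0,0,0,0,0]]' 40
python3 - <<'E'
from h import *
s=state(); print(s["time"],s["eef_pos"].round(4),s["wrist_force"],s["width"])
p,d=camera("wrist"); cv2.imwrite("pics/w5.png",p[:,:,::-1])
C=cloud("wrist",d,np.array(M["wrist"]["T_tool_cam"]))
m=(d>0)&(C[...,2]<0.0)&(C[...,2]>-.13)&(abs(C[...,0])<.04)
for z in range(-110,5,8):
    k=m&(abs(C[...,2]*1e3-z)<4); 
    if k.any(): y=C[...,1][k]*1e3; x=C[...,0][k]*1e3; print(z,y.min().round(),y.max().round(),x.max().round(),k.sum())
E
```

```text
time: 4.27
eef_pos: [0.5444, -0.1811, 0.0594]
tool_rot: [0.029, 0.956, -0.008, 0.293]
wrist_force: [-4.8, 0.6, 10.4]
width: 0.0353
4.2667 [ 0.5444 -0.1811  0.0594] [-4.81146573  0.58649027 10.40356685] 0.035336913521138345
-94 -46.0 22.0 21.0 1683
-86 -64.0 64.0 18.0 8865
-78 -61.0 62.0 18.0 9363
-70 -59.0 58.0 18.0 5659
-62 -55.0 56.0 17.0 7667
-54 -52.0 52.0 14.0 6963
-46 -49.0 50.0 14.0 2382
-38 -29.0 34.0 13.0 1396
-30 -31.0 70.0 20.0 4916
-22 -31.0 140.0 20.0 1405
-14 -68.0 142.0 24.0 2367
-6 -68.0 142.0 30.0 2907
2 -68.0 151.0 30.0 1062
```

View pics/w5.png

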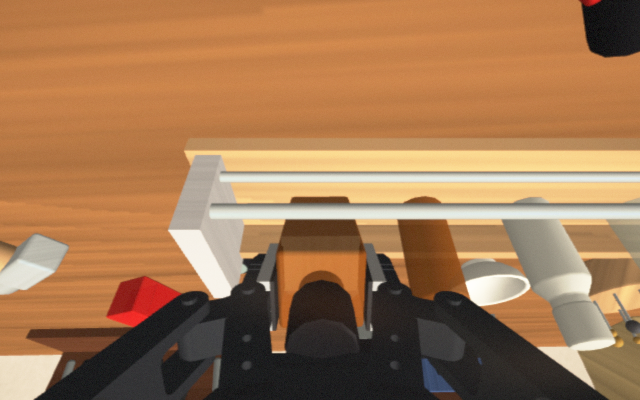

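The grip holds at 35.3 mm. Next I lift away from the rail and wall, then rotate the bottle upright.

```bash
python3 -m jog '[[0.2,-0.4,0,1.2,0,0,0],[0.2,-0.4,0,1.6,0,0,0],[0.2,-0.4,0,1.8,0,0,0],[0.2,0,0,0,0,0,0]]' 50 && python3 -m jog '[[0.2,0.3,-0.08,0,0.005,0.085,0],[0.2,0.4,-0.08,0,0.006,0.1,0],[0.2,0.4,-0.08,0,0.006,0.1,0],[0.2,0.4,-0.08,0,0.006,0.1,0],[0.2,0.4,-0.08,0,0.006,0.1,0]]' && python3 -m jog '[[0.2,0.4,-0.06,0,0.006,0.1,0],[0.2,0,0,0,0,0,0]]'
python3 - <<'E'
from h import *
s=state(); print(s["time"],s["eef_pos"].round(4),s["wrist_force"],s["width"])
print(R.from_quat(s["tool_rot"]).as_matrix().round(3)); print("to go",(np.array([.5554,-.1857,.057])-s["eef_pos"])*100)
p,d=camera("wrist"); np.savez("w6.npz",p=p,d=d,e=s["eef_pos"],q=s["tool_rot"]); cv2.imwrite("pics/w6.png",p[:,:,::-1])
p,d=camera("scene"); cv2.imwrite("pics/s6.png",cv2.resize(p[150:290,190:400,::-1],None,fx=3.8,fy=3.8,interpolation=cv2.INTER_CUBIC))
E
```

```text
time: 4.65
eef_pos: [0.5324, -0.1813, 0.1073]
tool_rot: [0.029, 0.955, -0.009, 0.294]
wrist_force: [0.8, -0.8, -1.2]
width: 0.0353
time: 5.07
eef_pos: [0.5511, -0.1848, 0.1047]
tool_rot: [0.03, 0.998, -0.002, 0.052]
wrist_force: [1.0, -0.7, -0.9]
width: 0.0352
time: 5.23
eef_pos: [0.5574, -0.1857, 0.1029]
tool_rot: [0.03, 1.0, 0.001, 0.001]
wrist_force: [-1.6, -0.0, -3.1]
width: 0.0354
5.2333 [ 0.5574 -0.1857  0.1029] [-1.61173297 -0.02674123 -3.10153947] 0.03543737405652646
[[-0.998  0.06   0.002]
 [ 0.06   0.998  0.001]
 [-0.001  0.001 -1.   ]]
to go [-1.97018311e-01 -4.64811074e-04 -4.59308802e+00]
```

View pics/w6.png

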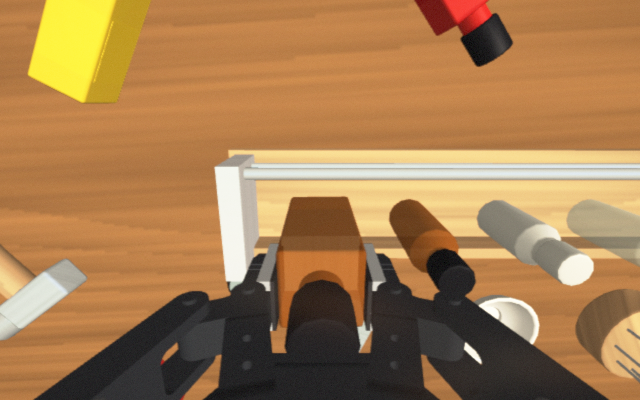

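View pics/s6.png

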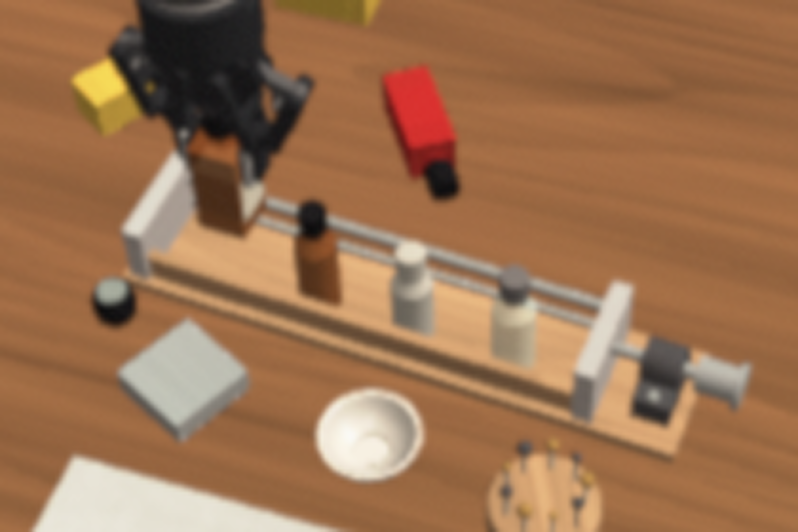

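```bash
python3 - <<'E'
from h import *
f=np.load("w6.npz"); s={"tool_rot":f["q"],"eef_pos":f["e"]}; T=T_of("wrist",s); C=cloud("wrist",f["d"],T)
th=-0.0595; X=np.array([np.cos(th),np.sin(th)]);Y=np.array([-np.sin(th),np.cos(th)]);O=np.array([.5628,-.079])
def rk(p): q=p[...,:2]-O; return np.stack([q@X,q@Y,p[...,2]],-1)*1e3
Q=rk(C)
for v in (198,205,212,220,230,240,250,260,270): print(v,Q[v,320].round(),Q[v,300].round(),Q[v,345].round())
print("right lane column u=385"); 
for v in range(150,265,5): print(v,Q[v,385].round(),end=";")
P=Q[205:265,295:345].reshape(-1,3); c=P.mean(0); n=np.linalg.svd(P-c)[2][2]; print("\nface",c,n)
# neighbour amber points
m=(Q[...,1]>-60)&(Q[...,1]<-10)&(Q[...,2]>20)&(Q[...,2]<110)&(Q[...,0]>-26)&(Q[...,0]<24)
for z in range(20,110,10):
    k=m&(abs(Q[...,2]-z)<5)
    if k.any(): print(z,Q[k].min(0).round(),Q[k].max(0).round())
E
```

```text
198 [ -18. -107.   62.] [ -18. -119.   62.] [-18. -92.  61.]
205 [ -18. -107.   76.] [ -18. -118.   76.] [-18. -93.  75.]
212 [ -18. -107.   87.] [ -18. -117.   88.] [-18. -94.  88.]
220 [ -18. -107.  100.] [ -19. -117.  101.] [-19. -95. 101.]
230 [ -18. -107.  113.] [ -18. -116.  113.] [-19. -96. 113.]
240 [ -18. -107.  123.] [ -18. -115.  123.] [-18. -96. 124.]
250 [ -19. -107.  134.] [ -18. -115.  133.] [-18. -97. 133.]
260 [ -15. -107.  135.] [ -14. -115.  133.] [-14. -97. 133.]
270 [ -10. -107.  133.] [ -10. -115.  134.] [-10. -97. 134.]
right lane column u=385
150 [-39. -59.   9.];155 [-36. -58.   9.];160 [-32. -58.  10.];165 [-31. -61.  22.];170 [-32. -65.  44.];175 [-29. -65.  46.];180 [-16. -57.   9.];185 [ -74. -107.  246.];190 [ -9. -57.  11.];195 [ -5. -57.  12.];200 [ -1. -56.  10.];205 [  4. -56.  10.];210 [  7. -56.  11.];215 [ 12. -56.  10.];220 [ 16. -55.  10.];225 [ 20. -55.  10.];230 [ 25. -55.  10.];235 [ 29. -54.  10.];240 [ 30. -56.  18.];245 [ 29. -58.  28.];250 [ 31. -59.  33.];255 [ -6. -77. 113.];260 [ -6. -78. 119.];
face [ -17.83304023 -107.11443764  114.22354071] [0.999565   0.00371862 0.02925703]
20 [ -2. -53.  20.] [ 19. -28.  25.]
30 [ -2. -53.  25.] [ 22. -28.  35.]
40 [-26. -60.  35.] [ 22. -11.  45.]
50 [-26. -59.  45.] [ 22. -11.  55.]
60 [ -3. -53.  55.] [ 22. -28.  65.]
70 [ -3. -53.  65.] [ 24. -24.  75.]
80 [ -1. -52.  75.] [ 23. -26.  85.]
90 [  3. -49.  85.] [ 18. -30.  95.]
100 [  2. -49.  95.] [ 19. -30. 105.]
```

```bash
python3 -m jog '[[0.2,0,0,-1.3,0,0,0],[0.2,0,0,-1.3,0,0,0],[0.2,0,0,-1.1,0,0,0],[0.2,0,0,-0.4,0,0,0],[0.2,0,0,0,0,0,0]]' && python3 -m jog '[[0.2,0,0,-0.2,0,0,0],[0.2,0,0,-0.2,0,0,0],[0.2,0,0,0,0,0,0]]'
```

```text
time: 5.75
eef_pos: [0.5537, -0.1849, 0.0625]
tool_rot: [0.031, 1.0, 0.001, 0.004]
wrist_force: [-0.9, 0.4, -1.3]
width: 0.0356
time: 6.0
eef_pos: [0.5551, -0.1854, 0.0594]
tool_rot: [0.031, 1.0, 0.0, 0.004]
wrist_force: [-0.8, 1.0, -1.6]
width: 0.0356
```

```bash
python3 -m jog '[[0.2,0,0,-0.15,0,-0.007,0],[0.2,0,0,-0.1,0,0,0],[0.2,0,0,0,0,0,0]]'
python3 - <<'E'
from h import *
s=state(); print(R.from_quat(s["tool_rot"]).as_matrix().round(4))
p,d=camera("wrist"); np.savez("w7.npz",p=p,d=d,e=s["eef_pos"],q=s["tool_rot"]); cv2.imwrite("pics/w7.png",p[:,:,::-1])
T=T_of("wrist",s); C=cloud("wrist",d,T)
th=-0.0595; X=np.array([np.cos(th),np.sin(th)]);Y=np.array([-np.sin(th),np.cos(th)]);O=np.array([.5628,-.079])
q=C[...,:2]-O; Q=np.stack([q@X,q@Y,C[...,2]],-1)*1e3
for v in range(195,280,6): print(v,Q[v,320].round(1))
E
```

```text
time: 6.25
eef_pos: [0.5556, -0.1855, 0.0574]
tool_rot: [0.031, 0.999, 0.0, 0.008]
wrist_force: [-0.1, 0.8, 6.3]
width: 0.035
[[-9.980e-01  6.100e-02  1.670e-02]
 [ 6.100e-02  9.981e-01  1.000e-04]
 [-1.670e-02  1.100e-03 -9.999e-01]]
195 [ -30.5 -106.8   46.4]
201 [ -27.  -106.8   45.4]
207 [ -19.9 -106.8   34.4]
213 [ -19.8 -106.8   43.5]
219 [ -19.8 -106.8   52. ]
225 [ -19.9 -106.8   60.1]
231 [ -20.4 -106.8   68.1]
237 [ -20.2 -106.7   74.1]
243 [ -20.7 -106.7   81. ]
249 [ -20.7 -106.7   86.3]
255 [ -19.7 -106.7   89.4]
261 [ -17.  -106.7   89.3]
267 [ -13.9 -106.8   88.4]
273 [ -12.6 -106.8   90.8]
279 [ -12.4 -106.7   94.7]
```

View pics/w7.png

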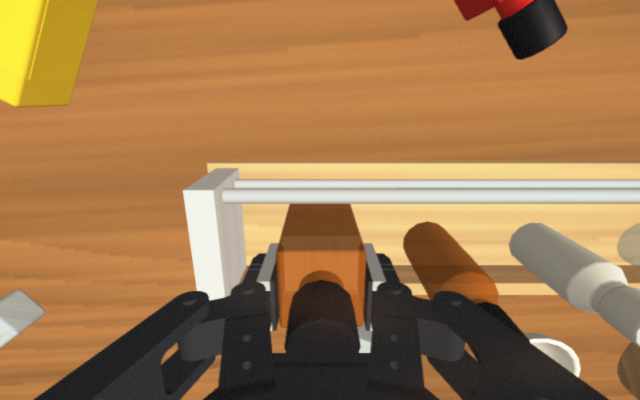

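```bash
python3 -m jog '[[0.2,0,0,0,0.001,0.015,0],[0.2,0,0,0,0,0,0],[0.5,0,0,0,0,0,0],[0.5,0,0,0,0,0,0],[0.5,0,0,0,0,0,0]]'
python3 - <<'E'
from h import *
s=state(); print(s["wrist_force"],s["width"])
p,d=camera("wrist"); cv2.imwrite("pics/w8.png",p[:,:,::-1])
E
```

```text
time: 6.72
eef_pos: [0.555, -0.1853, 0.0565]
tool_rot: [0.031, 1.0, 0.001, -0.0]
wrist_force: [-0.4, -0.4, 0.1]
width: 0.0427
[-0.35724504 -0.41199335  0.05413481] 0.04272045316369734
```

View pics/w8.png

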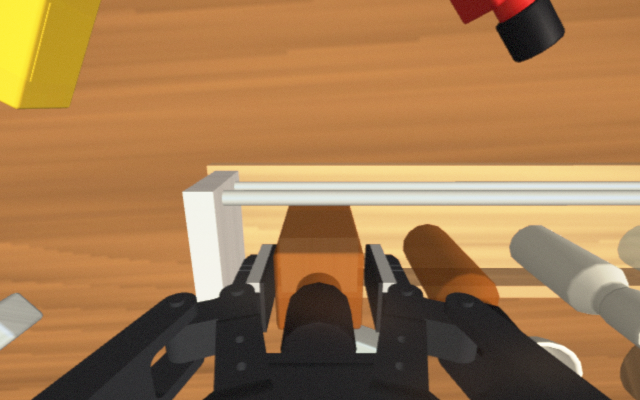

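```bash
python3 -m jog '[[0.5,0,0,0.6,0,0,0],[0.5,0,0,1.2,0,0,0],[0.5,0,0,1.5,0,0,0],[0.5,0,0,2,0,0,0],[0.5,0,0,2,0,0,0]]' && python3 -m jog '[[0.5,0,0,2.5,0,0,0],[0.5,0,0,3,0,0,0],[0.5,0,0,3,0,0,0],[0.5,0,0,2,0,0,0],[0.5,0,0,0,0,0,0]]'
python3 - <<'E'
from h import *
s=state(); print(s["time"],s["eef_pos"],s["joint_pos"].round(2))
p,d=camera("wrist"); np.savez("w9.npz",p=p,d=d,e=s["eef_pos"],q=s["tool_rot"]); cv2.imwrite("pics/w9.png",p[:,:,::-1])
T=T_of("wrist",s); C=cloud("wrist",d,T)
p,d=camera("scene"); np.savez("s9.npz",p=p,d=d);cv2.imwrite("pics/s9.png",cv2.resize(p[150:290,190:400,::-1],None,fx=3.8,fy=3.8,interpolation=cv2.INTER_CUBIC))
E
```

```text
time: 7.18
eef_pos: [0.5548, -0.1851, 0.1307]
tool_rot: [0.031, 1.0, 0.001, -0.0]
wrist_force: [0.3, -0.1, 0.6]
width: 0.0426
time: 7.6
eef_pos: [0.5563, -0.1859, 0.2392]
tool_rot: [0.031, 1.0, -0.0, 0.003]
wrist_force: [-0.3, -0.3, 0.2]
width: 0.0425
7.6 [ 0.5562537  -0.18586342  0.23923832] [-0.46  0.36  0.12  1.32  0.   -0.4 ]
```

View pics/w9.png

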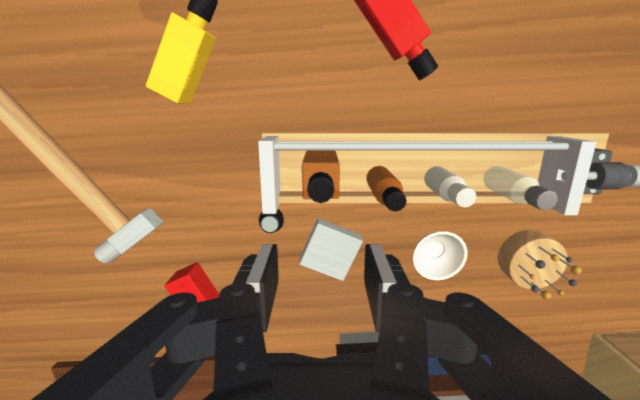

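View pics/s9.png

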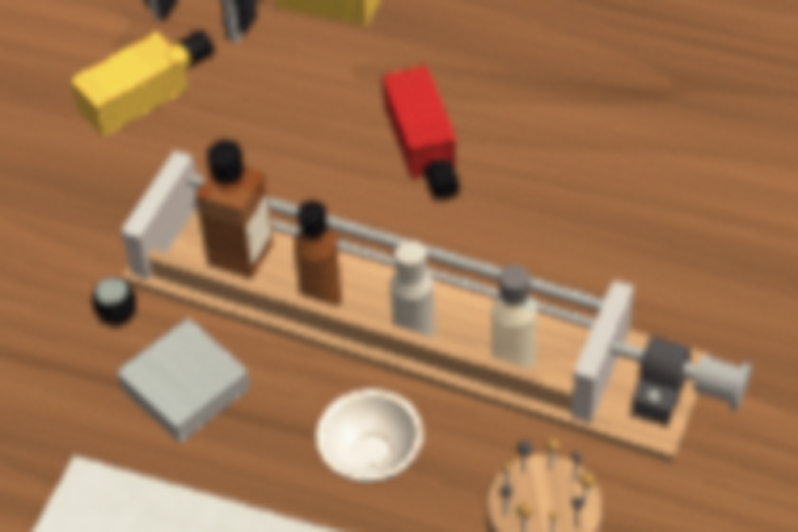

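The bottle stands upright at wrist (320,172), and the neighbours and bystanders are unchanged. Next is the knob.

```bash
python3 -m jog '[[0.5,0.1,1.6,-0.2,0,0,-0.12],[0.5,0.16,2.6,-0.2,0,0,-0.12],[0.5,0.16,2.6,-0.2,0,0,-0.12],[0.5,0.16,2.6,-0.2,0,0,-0.12],[0.5,0.16,2.6,-0.2,0,0,-0.12]]' && python3 -m jog '[[0.5,0.16,2.6,-0.2,0,0,-0.12],[0.5,0.16,2.6,-0.2,0,0,-0.12],[0.5,0.16,2.6,-0.2,0,0,-0.12],[0.5,0.16,2.6,-0.2,0,0,-0.12],[0.5,0.16,2.6,-0.2,0,0,-0.12]]' && python3 -m jog '[[0.5,0.16,2.6,-0.2,0,0,-0.12],[0.5,0.16,2.6,-0.2,0,0,-0.12],[0.5,0.16,2.6,-0.2,0,0,-0.125],[0.5,0,1,0,0,0,0],[0.5,0,0,0,0,0,0]]'
python3 - <<'E'
from h import *
s=state(); print(s["time"],s["eef_pos"],s["joint_pos"].round(2)); print(R.from_quat(s["tool_rot"]).as_matrix().round(3))
p,d=camera("wrist"); np.savez("w10.npz",p=p,d=d,e=s["eef_pos"],q=s["tool_rot"]); cv2.imwrite("pics/w10.png",p[:,:,::-1])
E
```

```text
time: 8.12
eef_pos: [0.5618, -0.0641, 0.2234]
tool_rot: [0.328, 0.945, 0.001, -0.001]
wrist_force: [0.6, -0.0, 0.4]
width: 0.0428
time: 8.53
eef_pos: [0.5697, 0.066, 0.2134]
tool_rot: [0.592, 0.806, 0.0, -0.0]
wrist_force: [0.5, -0.4, 0.7]
width: 0.0424
time: 8.95
eef_pos: [0.5745, 0.1545, 0.2075]
tool_rot: [0.725, 0.689, -0.0, -0.0]
wrist_force: [0.5, -0.4, -0.2]
width: 0.0426
8.95 [0.57452868 0.15449228 0.20748226] [0.13 0.39 0.08 1.26 0.   1.75]
[[ 0.05   0.999 -0.   ]
 [ 0.999 -0.05   0.   ]
 [ 0.    -0.    -1.   ]]
```

View pics/w10.png

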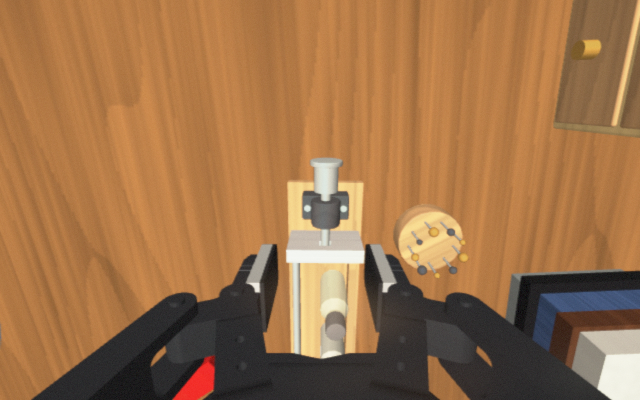

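```bash
python3 - <<'E'
from h import *
f=np.load("w10.npz"); s={"tool_rot":f["q"],"eef_pos":f["e"]}; T=T_of("wrist",s); C=cloud("wrist",f["d"],T)
cv2.imwrite("pics/w10c.png",cv2.resize(f["p"][145:255,270:380,::-1],None,fx=5.4,fy=5.4,interpolation=cv2.INTER_CUBIC))
for v in range(156,216,2): print(v,C[v,326].round(4))
print("row 180"); 
for u in range(310,344,2): print(u,C[180,u].round(4))
E
```

```text
156 [5.815e-01 1.722e-01 1.000e-04]
158 [0.5811 0.1761 0.0361]
160 [0.5809 0.176  0.0466]
162 [0.5807 0.176  0.0577]
164 [0.5806 0.1748 0.0612]
166 [0.5805 0.1728 0.0606]
168 [0.5805 0.1704 0.0576]
170 [0.5804 0.1686 0.0584]
172 [0.5803 0.1663 0.0567]
174 [0.5802 0.1646 0.0576]
176 [0.5801 0.1628 0.0583]
178 [0.58   0.1607 0.0574]
180 [0.5799 0.1588 0.0577]
182 [0.5799 0.1568 0.0573]
184 [0.5798 0.1549 0.0575]
186 [0.5797 0.1528 0.0572]
188 [0.5796 0.1511 0.058 ]
190 [0.5795 0.149  0.0575]
192 [0.5794 0.1471 0.0581]
194 [0.5793 0.1428 0.0498]
196 [0.5792 0.141  0.0509]
198 [0.5791 0.1388 0.0503]
200 [0.5791 0.1371 0.0515]
202 [0.579  0.1362 0.0551]
204 [0.5789 0.1355 0.0595]
206 [0.5788 0.1338 0.0604]
208 [0.5787 0.1316 0.06  ]
210 [0.5786 0.1298 0.0605]
212 [0.5785 0.1273 0.0592]
214 [0.5784 0.1252 0.0591]
row 180
310 [5.621e-01 1.458e-01 1.000e-04]
312 [0.5644 0.1459 0.0009]
314 [0.5683 0.1575 0.0496]
316 [0.5703 0.1581 0.0528]
318 [0.5723 0.1586 0.055 ]
320 [0.5742 0.1588 0.0565]
322 [0.5761 0.1587 0.0564]
324 [0.578  0.1584 0.0556]
326 [0.5799 0.1588 0.0577]
328 [0.5819 0.1584 0.0564]
330 [0.5837 0.1586 0.0574]
332 [0.5857 0.1581 0.0557]
334 [0.5876 0.1576 0.0542]
336 [0.5897 0.1567 0.0509]
338 [0.5938 0.1445 0.0011]
340 [0.5961 0.1441 0.    ]
342 [0.5983 0.1445 0.002 ]
```

View pics/w10c.png

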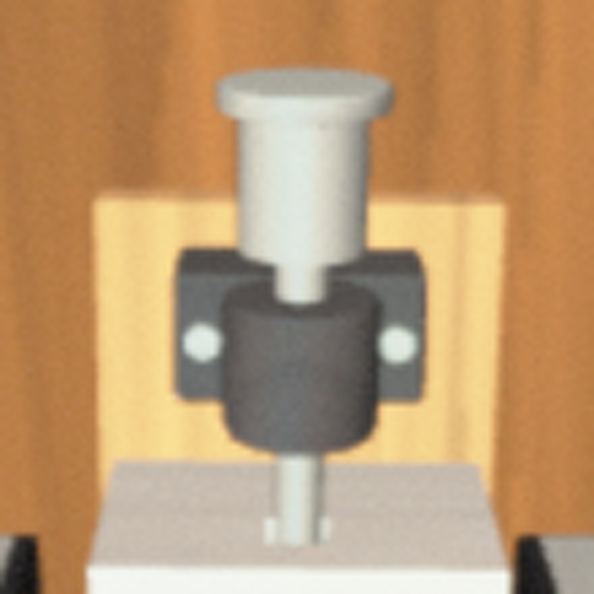

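```bash
python3 -m jog '[[0.55,0.45,0.25,-2,0,0,-0.009],[0.55,0,0,-3,0,0,0],[0.55,0,0,-3,0,0,0],[0.55,0,0,-2.5,0,0,0],[0.55,0,0,0,0,0,0]]'
python3 - <<'E'
from h import *
s=state(); print(s["time"],s["eef_pos"],s["width"]); print(R.from_quat(s["tool_rot"]).as_matrix().round(3))
p,d=camera("wrist"); np.savez("w11.npz",p=p,d=d,e=s["eef_pos"],q=s["tool_rot"]); cv2.imwrite("pics/w11.png",p[:,:,::-1])
T=T_of("wrist",s); C=cloud("wrist",d,T)
m=(d>0)&(C[...,2]>.05)&(C[...,2]<.0645)&(C[...,1]>.142)&(C[...,1]<.19)&(abs(C[...,0]-.579)<.03)
P=C[m]; v,u=np.where(m); print(len(P),P.min(0),P.max(0),u.min(),u.max(),v.min(),v.max())
k=P[(P[:,1]<.168)&(P[:,1]>.15)&(P[:,2]>.0525)]; print("x range cyl",k[:,0].min(),k[:,0].max(),np.median(k[:,0]),"ztop",np.percentile(k[:,2],95))
b=P[(P[:,1]<.165)]; print("cyl start y",np.percentile(b[:,1],2)); print("flange outer",np.percentile(P[:,1],99))
E
```

```text
time: 9.42
eef_pos: [0.5771, 0.1535, 0.0991]
tool_rot: [0.729, 0.685, -0.002, -0.001]
wrist_force: [0.1, -0.9, -1.4]
width: 0.0472
9.4167 [0.57714365 0.15351027 0.09913502] 0.04720463705944669
[[ 0.063  0.998 -0.005]
 [ 0.998 -0.063 -0.001]
 [-0.001 -0.005 -1.   ]]
1774 [0.56591428 0.14208847 0.0500216 ] [0.59476863 0.17694192 0.06201843] 301 347 189 240
x range cyl 0.5693700613184167 0.5899807981198846 0.5796656838082173 ztop 0.05792502150126083
cyl start y 0.1452451358921386
flange outer 0.17659877110743782
```

View pics/w11.png

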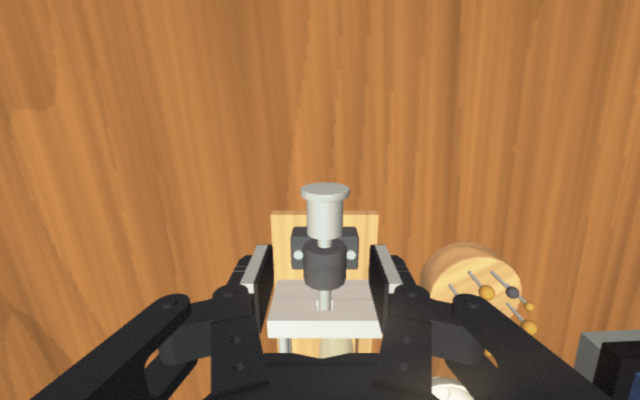

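```bash
python3 -m jog '[[0.55,0.1,0.3,-1,0,0,0],[0.55,0,0,-1,0,0,0],[0.55,0,0,0,0,0,0],[0.55,0,0,0,0,0,0]]'
```

```text
time: 9.8
eef_pos: [0.5808, 0.1582, 0.0838]
tool_rot: [0.729, 0.684, 0.001, 0.001]
wrist_force: [-0.0, -0.3, 0.6]
width: 0.0471
```

```bash
python3 -m jog '[[0.55,-0.12,-0.1,-1.5,0,0,0],[0.55,0,0,-1.5,0,0,0],[0.55,0,0,-1.5,0,0,0],[0.55,0,0,-1.3,0,0,0],[0.55,0,0,0,0,0,0]]' && python3 -m jog '[[0.55,0,0,0,0,0,0],[0.55,0,0,0,0,0,0]]'
python3 - <<'E'
from h import *
s=state(); print(s["time"],s["eef_pos"],s["wrist_force"])
p,d=camera("wrist"); cv2.imwrite("pics/w12.png",p[:,:,::-1])
p,d=camera("scene"); cv2.imwrite("pics/s12.png",cv2.resize(p[180:290,290:430,::-1],None,fx=5.4,fy=5.4,interpolation=cv2.INTER_CUBIC))
E
```

```text
time: 10.22
eef_pos: [0.5787, 0.1571, 0.0242]
tool_rot: [0.729, 0.684, -0.0, -0.0]
wrist_force: [-1.1, -0.5, 1.1]
width: 0.0473
time: 10.38
eef_pos: [0.5802, 0.1573, 0.0268]
tool_rot: [0.729, 0.684, 0.001, 0.001]
wrist_force: [0.1, -0.1, 0.7]
width: 0.0472
10.3833 [0.58018089 0.15728687 0.02677791] [ 0.0980261  -0.10073024  0.68138691]
```

View pics/w12.png

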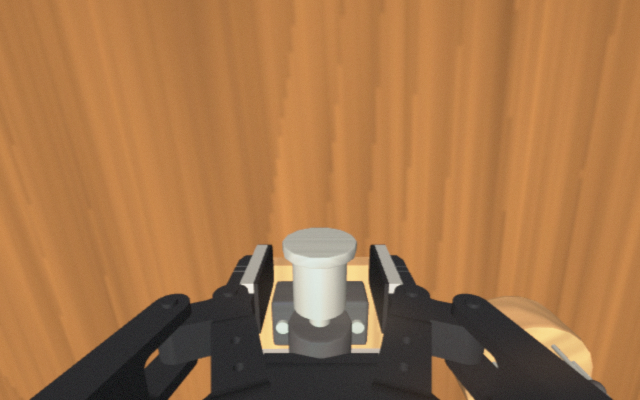

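View pics/s12.png

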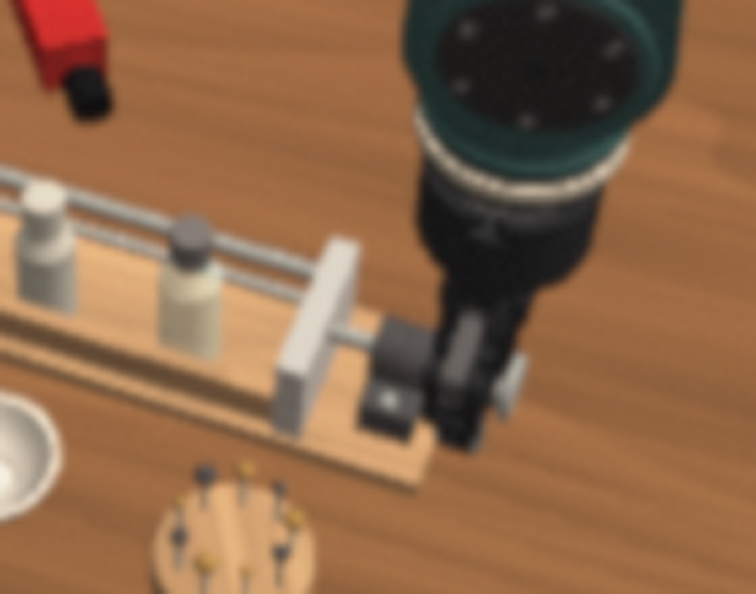

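```bash
python3 -m jog '[[0,0,0,0,0,0,0],[0,0,0,0,0,0,0],[0,0,0,0,0,0,0],[0,0,0,0,0,0,0],[0,0,0,0,0,0,0]]' 80
```

```text
time: 10.9
eef_pos: [0.5796, 0.1573, 0.0265]
tool_rot: [0.729, 0.684, 0.001, 0.001]
wrist_force: [-3.1, -0.6, 9.3]
width: 0.0219
```

```bash
python3 -m jog '[[0,0,0,0.1,0,0,0],[0,0.03,0.5,0,0,0,0],[0,0.03,0.5,0,0,0,0],[0,0,0,0,0,0,0]]'; python3 - <<'E'
from h import *
s=state(); print(s["eef_pos"],s["wrist_force"],s["torque"])
p,d=camera("wrist"); cv2.imwrite("pics/w13.png",p[:,:,::-1])
E
```

```text
time: 11.23
eef_pos: [0.5801, 0.1671, 0.0266]
tool_rot: [0.73, 0.684, -0.0, 0.001]
wrist_force: [-0.0, -5.9, -1.0]
width: 0.0219
[0.58009386 0.16707536 0.02656935] [-0.02119976 -5.91142945 -1.03858055] [-1.23484385  0.04860865  0.04933719]
```

View pics/w13.png

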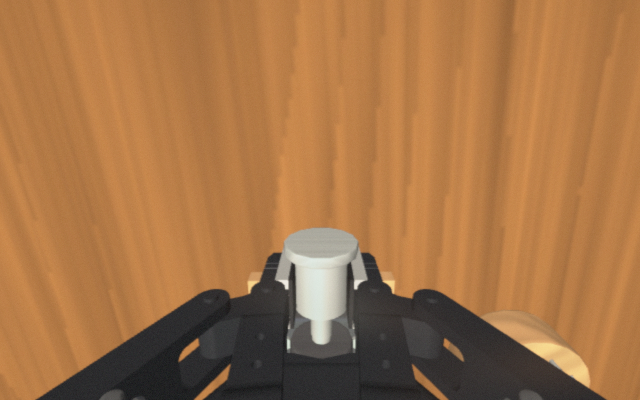

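```bash
python3 -m jog '[[0,0.03,0.4,0,0,0,0],[0,0.02,0.4,0,0,0,0],[0,0,0,0,0,0,0]]' && python3 -m jog '[[0,0.01,0.2,0,0,0,0],[0,0,0,0,0,0,0],[0,0,0,0,0,0,0]]'
```

```text
time: 11.53
eef_pos: [0.5806, 0.1748, 0.0266]
tool_rot: [0.73, 0.684, -0.0, 0.001]
wrist_force: [-0.3, -8.8, -0.8]
width: 0.0216
time: 11.78
eef_pos: [0.5807, 0.1763, 0.0266]
tool_rot: [0.73, 0.684, -0.0, 0.001]
wrist_force: [-0.2, -8.7, -1.1]
width: 0.0214
```

```bash
python3 -m jog '[[0,0.01,0.15,0,0,0,0],[0,0,0,0,0,0,0],[0,0,0,0,0,0,0]]' && python3 -m jog '[[0,0.005,0.1,0,0,0,0],[0,0,0,0,0,0,0],[0,0,0,0,0,0,0]]'
python3 - <<'E'
from h import *
s=state(); print(s["time"],s["eef_pos"],s["wrist_force"],s["width"])
p,d=camera("wrist"); np.savez("w14.npz",p=p,d=d,e=s["eef_pos"],q=s["tool_rot"]); cv2.imwrite("pics/w14.png",p[:,:,::-1])
p,d=camera("scene"); np.savez("s14.npz",p=p,d=d); cv2.imwrite("pics/s14.png",cv2.resize(p[150:300,190:430,::-1],None,fx=3.3,fy=3.3,interpolation=cv2.INTER_CUBIC))
cv2.imwrite("pics/s14c.png",cv2.resize(p[215:270,330:410,::-1],None,fx=9,fy=9,interpolation=cv2.INTER_CUBIC))
E
```

```text
time: 12.03
eef_pos: [0.5807, 0.1773, 0.0266]
tool_rot: [0.73, 0.684, -0.001, 0.002]
wrist_force: [-0.1, -11.8, -0.5]
width: 0.0219
time: 12.28
eef_pos: [0.5807, 0.1773, 0.0265]
tool_rot: [0.73, 0.683, -0.001, 0.002]
wrist_force: [-0.0, -18.6, 0.2]
width: 0.0214
12.2833 [0.58070952 0.17733669 0.02653837] [-8.10465831e-03 -1.85850020e+01  1.56761274e-01] 0.021393504696612657
```

View pics/w14.png

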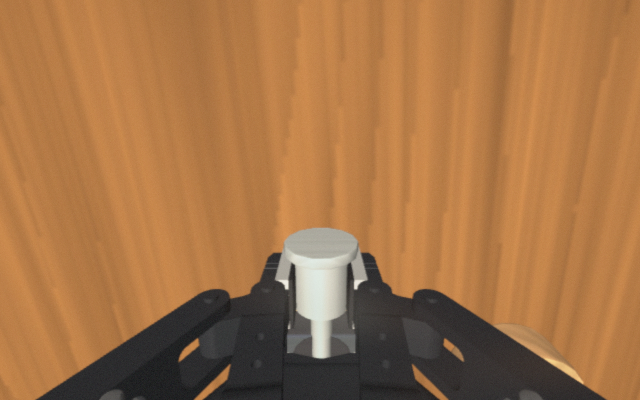

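View pics/s14.png

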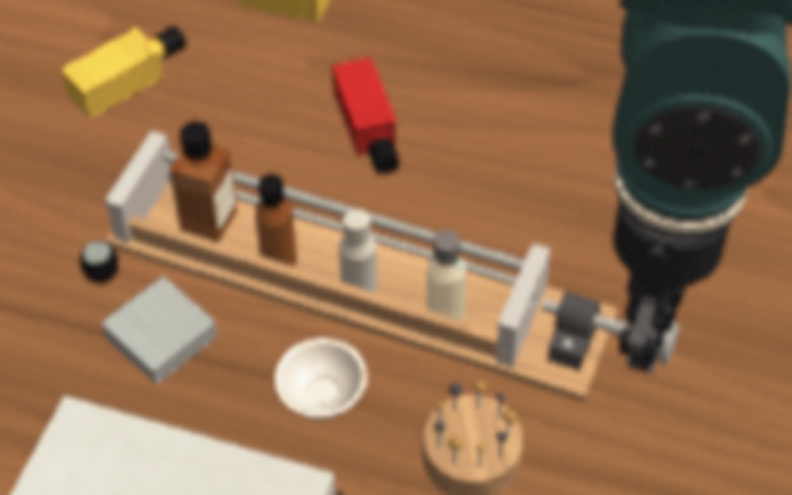

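View pics/s14c.png

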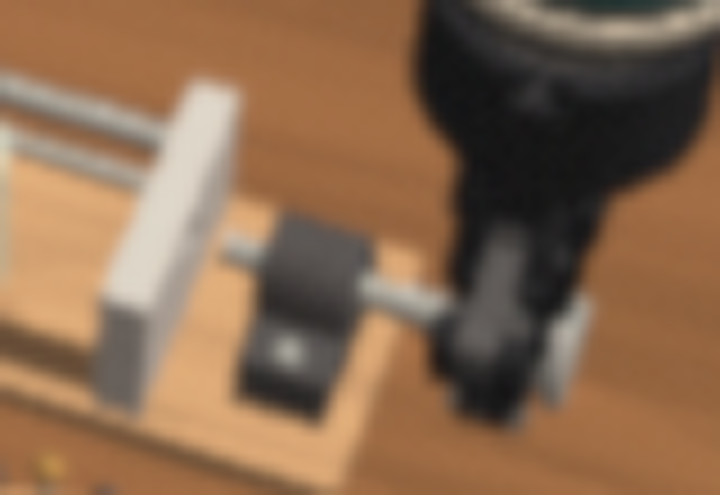

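```bash
python3 -m jog '[[0,0,0,0,0,0,0],[0,0,0,0,0,0,0],[0,0,0,0,0,0,0],[0,0,0,0,0,0,0],[0,0,0,0,0,0,0]]'; python3 - <<'E'
from h import *
s=state(); p,d=camera("wrist"); T=T_of("wrist",s); C=cloud("wrist",d,T)
m=(d>0)&(C[...,2]>.055)&(C[...,2]<.065)&(abs(C[...,0]-.58)<.012)&(C[...,1]>.185)&(C[...,1]<.215)
print(s["eef_pos"],"flange outer y",np.percentile(C[m][:,1],98))
E
```

```text
time: 12.8
eef_pos: [0.5807, 0.1773, 0.0265]
tool_rot: [0.73, 0.683, -0.001, 0.002]
wrist_force: [-0.5, -19.0, 2.2]
width: 0.0214
[0.58069375 0.17734149 0.02653337] flange outer y 0.19659575262100942
```

The flange's outer face moved from 0.1766 to 0.1966, which is 20.0 mm and the full travel. The hold is steady, so I'm handing in.

```bash
python3 -c "
from plant import *
print(finish_job())"
```

```text
the job is handed in; nothing more can be done
None
```

The tipped amber bottle is standing upright in its gap, and I handed the job in with the plunger pulled fully back and still held.

- **Bottle:** I gripped it along its own axis, lifted it clear of the rail and wall, and turned it upright. I set it on the lane floor about 4 mm from where it had leaned along the lane, then let go. The last scene picture showed it and its three neighbours standing, with the bystanders in view where they were.
- **Plunger:** I gripped the knob at 80 N and pulled until it met the end stop. The flange moved 20.0 mm by depth and the arm moved 20 mm. The pull then held steady at about 19 N (the spring's 9 N plus the push on the stop), and the picture showed the pin clear of the end plate.
- **Checks that disagreed:** The gripper read 21.4–21.9 mm on the 24 mm knob. It also read 35.3 mm on the 36 mm bottle, so I took this as pad squeeze or a sensor offset. The knob did not slip.
- **Time:** It finished at about 12.9 s of the 45 s allowed.

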